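Share out rabbit treats from the shaker

ROBOT

A 6-joint arm with a two-finger parallel gripper is mounted at the origin on the work surface. World frame = base frame: x ahead of the robot, y to its left, z up, the work surface at z = 0. Lengths are in mm, angles in rad, forces in N, time in s.
With the tool pointing down it reaches from about 350 to 725 mm from the base axis. Payload 6 kg.
Tool frame: the origin (TCP) lies between the finger pads; the fingertips stand 14 mm ahead of it and the grasp point (between the pads) lies 5 mm behind it; z points along the fingers, y is the line along which they close (so a half turn about z gives the same grasp; the last joint's range is limited). The gripper opens to 85 mm and grips with 20 to 120 N. Pads are 22 mm wide; open, the fingers measure 114 mm over their backs; the gripper's body (76 mm by 85 mm) begins 54 mm behind the grasp point. The pads swing forward as they close: fully open they stand 13 mm farther back than shut.
Start: joints at [-0.922, 0.04, 0.085, 0, -1.615, -0.334], TCP at [185.785, -570.49, 245.261] pointing down, gripper open.
Joint ranges: [-2.56, 2.56], [-1.29, 2.01], [-1.08, 1.49], [-3.29, 1.98], [-2.81, -0.18], [-2.99, 2.99]. Speed limits (rad/s): [2.57, 2.57, 3.01, 3.14, 3.14, 3.14].

INTERFACE

Orientations are given as a rotation vector (axis times angle).
In Python, from station import * gives the robot as it stands.
- The arm moves only by the shell command python3 -m inch 'ROWS' [FORCE]. ROWS is JSON, one flat list of numbers, 7 for each row, row after row: the shift along the tool's x, y, z in m, then the turn, a rotation vector about the tool's x, y, z in degrees, then the opening, from 0 (shut) to 1 (fully open). A call has 1 to 8 rows; each row shifts and turns the commanded pose from where the row before left it, along the tool's axes as they then stand; what a row does not reach is not made up. A row lasts 1/8 s, in which the tool goes at most 62.5 mm and 10.7 degrees, less where a joint would pass 70% of its speed; a pose out of reach is approached as far as the arm can. A call with a gripper value outside its range is refused whole. The fingers move at their own pace and stop on an object; FORCE is the grip in N (left out, the last holds). Time passes only in rows, so rows that do not move let the fingers close. It gives the time, the measured TCP pose, the force, the opening and the grip force at its end, in the units of the state.
- state(): the state, without advancing time (a new reading comes with each control period).
- capture(name): name is "scene" or "side" or "wrist"; returns (picture, depth): 400x640x3 uint8, red, green, blue; 400x640 float32, mm along the optical axis (not along the pixel's ray), 0 where there is no reading.
- camera_params(name): a dict with "fx", "fy", "cx", "cy" (pixels), "cam_to_world" (4x4, takes a point from camera to world coordinates). Camera axes: x right, y up, looking along -z (the intrinsics and any distortion apply to the point x, -y, -z); pixel columns grow to the right and rows downward; lengths in mm; the calibration is good to about 2 mm. The wrist camera is an equidistant fisheye: a pixel r from the principal point sees the ray r / f radians off the axis. A picture is of the moment at which its call begins: read the wrist's pose just before it. camera_params takes no time and is no camera call; for the wrist camera it gives the pose at the moment of the call.
- close_job(): hands the job in; it is judged then, once.
The state is a dict: "clock": time; "q": joint angles; "qvel": joint speeds; "joint_efforts": joint torques, N m; "eef_pos": TCP position; "eef_rot": TCP orientation; "wrist_force": force on the tool from outside, world axes, zero at the start; "moment": the same for the moment, N m; "grip_width": finger opening in mm; "finger_force": force on a finger pad.
Only numpy, scipy, OpenCV 4.12 (cv2) and the standard library are available. Lean on these libraries where they do the work, as an engineer would, in place of code of your own. Each camera call takes 0.05 s, during which the arm holds its last target. There are 200 camera calls.

TASK

Draw the treat shaker out of its slanted holder, tip it mouth down over the two-compartment tray and shake all six cubes out, scattered rather than piled up and shared so that each compartment gets at least two. Finish still holding the empty shaker clear above the tray with its mouth pointing well down; do not put it back or let go, and leave the bowl, jar, dustpan and brush where they are.

Things in the scene. Friction and masses are not known exactly. Their poses are not given: they have to be found in the camera images.
- holder: Steel holder fixed to the bench: foot plate 150 x 110 x 5 mm with a round socket tube (outer diameter 56, bore 50, 60 mm deep) that leans 45 degrees. Origin: centre of the plate's underside; x is the direction the socket leans towards (roughly the robot's left), z up. Fixed.
- socket_floor (a point): Centre of the socket's inner floor, 29 mm above the bench. The socket's open mouth is 60 mm from here along the 45 degree slant.
- shaker: White plastic shaker tube, open at the mouth, outer diameter 44 mm, bore 35 mm, 175 mm long, closed at the bottom, about 60 to 130 g. Origin: centre of its closed bottom; z runs along the tube to the mouth. It stands loosely in the holder leaning 45 degrees (z points up and along the holder's x), about 115 mm of it sticking out.
- shaker_mouth (a point): Centre of the shaker's open mouth, 175 mm from its bottom. Smooth inside: shaken lightly along its length, it lets the cubes out one or two at a time from about 8 degrees below level; unshaken they begin to slide at 15 to 23 degrees below level and then all follow within about a second. They fly some 30 mm in the direction of the mouth from 120 mm up.
- shaker_grip (a point): Point on the shaker's axis 130 mm from its bottom and 45 mm from its mouth, in the middle of the free length: a good place to grip (44 mm across).
- cube0: Chunky compressed grass cube, 20 x 20 x 19 mm, 10 g, number 1 of six. Origin: its centre. At the start the six lie in single file in the shaker, this one at the closed bottom.
- cube1: Chunky compressed grass cube, 20 x 20 x 19 mm, 10 g, number 2 of six. Origin: its centre. At the start the six lie in single file in the shaker, this one in place 2 from the bottom.
- cube2: Chunky compressed grass cube, 20 x 20 x 19 mm, 10 g, number 3 of six. Origin: its centre. At the start the six lie in single file in the shaker, this one in place 3 from the bottom.
- cube3: Chunky compressed grass cube, 20 x 20 x 19 mm, 10 g, number 4 of six. Origin: its centre. At the start the six lie in single file in the shaker, this one in place 4 from the bottom.
- cube4: Chunky compressed grass cube, 20 x 20 x 19 mm, 10 g, number 5 of six. Origin: its centre. At the start the six lie in single file in the shaker, this one in place 5 from the bottom.
- cube5: Chunky compressed grass cube, 20 x 20 x 19 mm, 10 g, number 6 of six. Origin: its centre. At the start the six lie in single file in the shaker, this one nearest the mouth.
- tray: Wooden feeding tray, 180 (x) x 320 (y) x 30 mm high, walls and floor 8 mm thick, fixed to the bench, parted by a cross bar 8 mm thick and 28 mm high into two equal compartments, side by side along y. Origin: centre of its underside; y runs along its length.
- compartment_a (a point): Centre of the floor of the compartment on the tray's +y side (inside 164 x 148 mm), 8 mm above the bench.
- compartment_b (a point): Centre of the floor of the compartment on the tray's -y side, likewise.
- turntable: White plastic turntable, 240 mm across, 25 mm high, beyond the work; carries the bowl and the jar. Origin: centre of its underside. Leave alone.
- bowl: White ceramic bowl, 104 mm across, 45 mm high, on the turntable. Origin: centre of its underside. Bystander.
- jar: Glass jar with clip-top lid, 78 mm across, 115 mm high, on the turntable. Origin: centre of its underside. Bystander.
- dustpan: Plastic dustpan 220 mm wide, 310 mm long with its handle, 50 mm high, on the bench to the robot's left. Origin: near the middle of its underside. Bystander.
- brush: Hand brush lying on the bench to the robot's right. Bystander.
Not all that is in view belongs to the job. Leave any yellow look-alike of the holder alone. Of the things shaped like the shaker, the white one is meant.

How it is judged:
By the outcome, as a careful person would: the job done as asked, in the order asked, and still so for the second after the job is handed in, while the arm keeps its last pose, push and grip.
It also fails if it takes over 56 s, if anything falls off the work surface, if the arm or the gripper's body presses on something with over 40 N, if the wrist force passes 120 N, or if a joint passes its speed limit or range.

## Working session

There is one attempt and no reset: what is moved stays moved. The work goes in short steps, Python scripts to look and compute and a shell command to move; the robot and the scene stay as the last step left them, time stands still between calls to the robot, and variables do not carry over. Pictures are saved under pics/ and viewed, at most 10 in all, crops included, and the job is handed in when it is done.

```bash
mkdir -p pics; ls; cat > h.py <<'E'
from station import *
import numpy as np, cv2
from scipy.spatial.transform import Rotation as R
def snap(n,f):
    p,d=capture(n); cv2.imwrite('pics/'+f+'.png',p[:,:,::-1]); np.save('pics/'+f+'.npy',d); return p,d
def pts(n,d):
    c=camera_params(n); v,u=np.mgrid[0:400,0:640]
    x=(u-c['cx'])/c['fx']*d; y=-(v-c['cy'])/c['fy']*d
    P=np.stack([x,y,-d,np.ones_like(d)],-1)@np.array(c['cam_to_world']).T
    return P[...,:3]
E
python3 - <<'E'
from h import *
for n in ('scene','side'):
    p,d=snap(n,n+'0'); np.save('pics/'+n+'P.npy',pts(n,d)); print(n,camera_params(n))
s=state(); print(s)
a=cv2.imread('pics/scene0.png');b=cv2.imread('pics/side0.png')
E
```

```text
pics
scene {'fx': 396.4865536492186, 'fy': 396.4865536492186, 'cx': 317.0749865331281, 'cy': 195.3043620050019, 'cam_to_world': array([[-8.57363255e-01, -3.27286138e-01,  3.97255626e-01,
         1.03848840e+03],
       [ 5.14566893e-01, -5.63325415e-01,  6.46440554e-01,
         8.72183877e+02],
       [ 1.22131581e-02,  7.58648970e-01,  6.51385123e-01,
         9.90980334e+02],
       [ 0.00000000e+00,  0.00000000e+00,  0.00000000e+00,
         1.00000000e+00]])}
side {'fx': 501.40344740515155, 'fy': 501.40344740515155, 'cx': 321.1415063261727, 'cy': 202.29654900030678, 'cam_to_world': array([[-9.53385107e-01,  2.40163183e-01, -1.82697791e-01,
         1.66662507e+02],
       [-3.01466651e-01, -7.31537100e-01,  6.11531953e-01,
         1.11791169e+03],
       [ 1.32172477e-02,  6.38102748e-01,  7.69837767e-01,
         1.49533562e+03],
       [ 0.00000000e+00,  0.00000000e+00,  0.00000000e+00,
         1.00000000e+00]])}
{'clock': 0.1, 'q': array([-9.22295804e-01,  4.07577775e-02,  8.39026030e-02, -3.81198746e-04,
       -1.61549380e+00, -3.33704046e-01]), 'qvel': array([-0.00033989, -0.00182662,  0.00440334,  0.00101726,  0.00024664,
        0.0001213 ]), 'joint_efforts': array([-5.20845875e-03, -3.69345760e+01,  3.48284340e+01,  6.95185706e+00,
       -4.55432106e-03,  7.41795787e-06]), 'eef_pos': array([ 185.75530044, -570.23673373,  244.37615587]), 'eef_rot': array([ 4.92405626e-01, -3.10236114e+00, -2.43245816e-03]), 'wrist_force': array([-0.36967364,  0.68275056,  0.12000289]), 'moment': array([ 0.06261011,  0.01216577, -0.00450179]), 'finger_force': 0.0, 'grip_width': 85.48077464590939}
```

View pics/scene0.png

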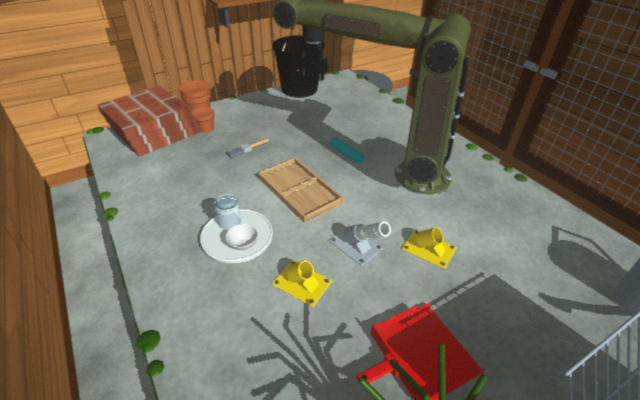

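View pics/side0.png

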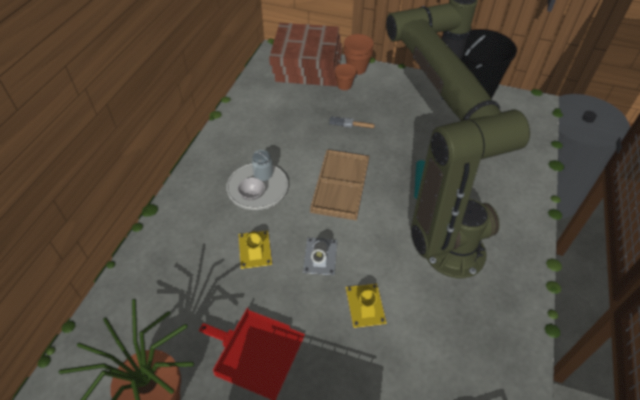

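The scene view shows the steel holder at about (358,245), the white shaker's mouth at (384,229) and the tray at (300,188). In the side view these are at (320,260), (319,257) and (341,183). Next I measure them from the depth points.

```bash
python3 - <<'E'
from h import *
np.set_printoptions(precision=1,suppress=True)
for n,w in (('scene',(320,400,212,268)),('side',(300,342,230,280))):
    P=np.load(f'pics/{n}P.npy'); im=cv2.imread(f'pics/{n}0.png'); 
    u0,u1,v0,v1=w
    Q=P[v0:v1,u0:u1]; C=im[v0:v1,u0:u1]
    hi=(Q[...,2]>12)&(Q[...,2]<220)&(np.abs(Q[...,0]-450)<250)
    q=Q[hi]; print(n,len(q),q.min(0),q.max(0))
    for z in range(15,180,15):
        m=hi&(np.abs(Q[...,2]-z)<7.5); 
        if m.sum(): print(z,m.sum(),np.median(Q[m],0),Q[m].min(0)[:2],Q[m].max(0)[:2])
    # tray: wood hue, height 15..40
    hsv=cv2.cvtColor(im,cv2.COLOR_BGR2HSV)
    m=((hsv[...,0]>8)&(hsv[...,0]<25)&(hsv[...,1]>70)&(P[...,2]>-10)&(P[...,2]<45)).astype(np.uint8)
    m[:140 if n=='side' else 150]=0; m[225:]=0
    k,l,st,ce=cv2.connectedComponentsWithStats(m); i=1+st[1:,4].argmax(); print('tray',st[i])
    q=P[l==i]; r=cv2.minAreaRect(q[:,:2].astype(np.float32)); print(r, cv2.boxPoints(r), q[:,2].max())
    cv2.imwrite(f'pics/{n}crop.png',cv2.resize(C,None,fx=8,fy=8,interpolation=cv2.INTER_CUBIC))
    # plate: points z 0..10 by greyness
a=cv2.imread('pics/scenecrop.png');b=cv2.imread('pics/sidecrop.png');
cv2.imwrite('pics/crop.png',np.hstack([cv2.resize(a,(460,400)),cv2.resize(b,(336,400))]))
# wide obstacles: list objects z>40 near
E
```

```text
scene 797 [405.9 125.7  12.1] [487.  285.1 165.4]
15 57 [448.6 203.   17.5] [422.3 155.2] [478.5 218.8]
30 72 [462.  192.4  28.3] [424.6 143. ] [487.  205.5]
45 59 [478.3 158.4  46. ] [447.7 125.7] [484.3 204.4]
60 77 [472.1 170.5  59.9] [432.4 133. ] [481.4 212.1]
75 89 [466.3 179.3  75.9] [427.4 148.3] [478.3 222.9]
90 69 [460.7 196.7  88. ] [433.5 164.6] [469.3 239.3]
105 63 [458.  220.6 104.8] [438.7 189.1] [463.6 260.2]
120 92 [450.3 243.2 120.4] [413.4 202.6] [461.  269.3]
135 125 [439.6 258.5 134.8] [405.9 218.9] [456.8 285.1]
150 74 [445.7 257.8 149.9] [407.  234.9] [453.3 280.6]
165 20 [437.7 255.4 160.8] [415.5 248.1] [448.9 263.2]
tray [ 258  158   85   65 2866]
((479.4920654296875, -191.9188995361328), (184.12741088867188, 365.0431213378906), 6.120461463928223) [[ 368.5  -20.3]
 [ 407.4 -383.2]
 [ 590.5 -363.6]
 [ 551.6   -0.6]] 33.755888996767
side 389 [393.4  95.3  12.1] [502.  282.2 166.3]
15 42 [428.2 200.1  14.4] [393.4  95.3] [502.  244.4]
30 10 [426.4 171.   30.6] [421.4 132.3] [476.8 192. ]
45 13 [445.5 131.1  44.2] [429.8 118.5] [477.1 158.5]
60 30 [455.2 150.1  63. ] [419.7 126.7] [475.8 203.4]
75 44 [450.2 166.7  75. ] [419.2 141.7] [473.5 223.3]
90 46 [442.4 176.8  88.3] [417.6 154.5] [468.  235.2]
105 59 [436.2 228.  105.3] [416.8 182.6] [458.7 250.8]
120 40 [434.4 228.4 119.9] [415.8 202.9] [454.4 267.2]
135 47 [429.5 269.6 135.5] [407.9 216.1] [448.4 282.2]
150 39 [424.  252.2 150.8] [405.1 231.7] [451.  276.5]
165 19 [431.3 254.2 162.5] [409.6 245.4] [446.6 263.2]
tray [ 311  150   58   70 2911]
((476.7712097167969, -192.11044311523438), (178.44000244140625, 365.0797119140625), 6.094761371612549) [[ 368.7  -20.1]
 [ 407.4 -383.1]
 [ 584.9 -364.1]
 [ 546.1   -1.1]] 38.948908554383934
```

View pics/crop.png

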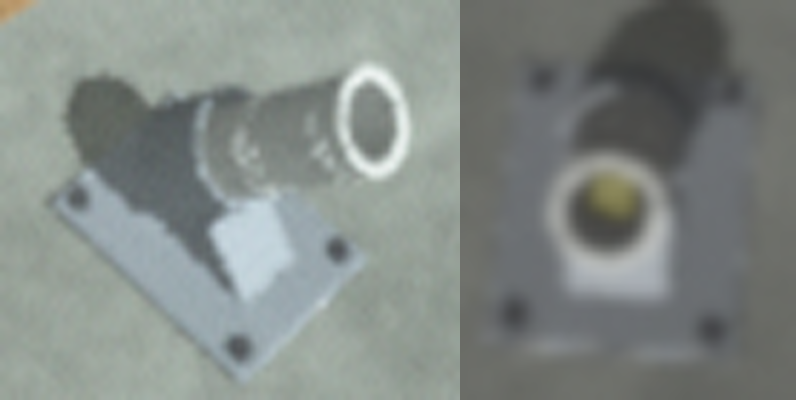

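```bash
python3 - <<'E'
from h import *
from scipy.optimize import least_squares
np.set_printoptions(precision=2,suppress=True)
def ray(n,u,v):
    c=camera_params(n);M=np.array(c['cam_to_world']); d=M[:3,:3]@np.array([(u-c['cx'])/c['fx'],-(v-c['cy'])/c['fy'],-1]); return M[:3,3],d/np.linalg.norm(d)
def plane(n,u,v,z): o,d=ray(n,u,v); return o+d*(z-o[2])/d[2]
# mouth by ellipse of white ring
rays=[]
for n,w in (('scene',(366,396,215,245)),('side',(306,332,244,270))):
    im=cv2.imread(f'pics/{n}0.png'); u0,u1,v0,v1=w
    g=im[v0:v1,u0:u1].min(2); m=(g>(185 if n=='scene' else 125)).astype(np.uint8)
    k,l,st,ce=cv2.connectedComponentsWithStats(m); i=1+st[1:,4].argmax(); 
    ys,xs=np.nonzero(l==i); e=cv2.fitEllipse(cv2.convexHull(np.stack([xs,ys],1).astype(np.int32)))
    print(n,st[i],e,e[0][0]+u0,e[0][1]+v0); rays.append(ray(n,e[0][0]+u0,e[0][1]+v0))
A=sum(np.eye(3)-np.outer(d,d) for o,d in rays); b=sum((np.eye(3)-np.outer(d,d))@o for o,d in rays)
x=np.linalg.solve(A,b); print('mouth',x,[np.linalg.norm(np.cross(x-o,d)) for o,d in rays])
for n,w in (('scene',(320,400,212,268)),('side',(300,342,230,280))):
    P=np.load(f'pics/{n}P.npy');u0,u1,v0,v1=w;q=P[v0:v1,u0:u1].reshape(-1,3)
    a0=np.array([-.15,.7,.7]);t=(q-x)@(a0/np.linalg.norm(a0))
    r=np.linalg.norm(q-x-t[:,None]*(a0/np.linalg.norm(a0)),axis=1)
    q=q[(t<-8)&(t>-100)&(r<30)]
    def f(p):
        a=np.array([np.sin(p[2])*-1,np.cos(p[2]),1])/2**.5; c=np.array([p[0],x[1],p[1]]); e=q-c
        return np.linalg.norm(np.cross(e,a),axis=1)-22
    s=least_squares(f,[x[0],x[2],.15],loss='soft_l1',f_scale=2); print(n,len(q),s.x,np.degrees(s.x[2]),np.median(abs(f(s.x))))
# plate corners scene crop scale 460/80=5.75,400/56=7.14
for n,cs,z in (('scene',[(50,202),(365,262),(240,380)],5),('side',[(525,62),(762,75),(745,352),(490,340)],5)):
    for u,v in cs:
        U,V=(320+u/5.75,212+v/7.143) if n=='scene' else (300+(u-460)/8,230+v/8)
        print(n,plane(n,U,V,z))
# tray corners
for n in ('scene','side'):
    im=cv2.imread(f'pics/{n}0.png');hsv=cv2.cvtColor(im,cv2.COLOR_BGR2HSV)
    m=((hsv[...,0]>8)&(hsv[...,0]<25)&(hsv[...,1]>70)).astype(np.uint8);m[:140]=0;m[225:]=0
    if n=='scene': m[:155]=0
    k,l,st,ce=cv2.connectedComponentsWithStats(m); i=1+st[1:,4].argmax()
    ys,xs=np.nonzero(l==i); h=cv2.convexHull(np.stack([xs,ys],1).astype(np.int32)); 
    h=cv2.approxPolyDP(h,4,True)[:,0]; print(n,h.tolist()); print(np.array([plane(n,u,v,30)[:2] for u,v in h]))
E
```

```text
scene [13  6 13 16 78] ((18.672958374023438, 13.52069091796875), (12.126155853271484, 15.710153579711914), 166.2194366455078) 384.67295837402344 228.52069091796875
side [  4   5  17  19 169] ((12.262176513671875, 14.496052742004395), (16.413818359375, 19.867666244506836), 160.9600372314453) 318.2621765136719 258.4960527420044
mouth [426.1  267.36 143.94] [np.float64(2.430772755490747), np.float64(2.4307727554908145)]
scene 320 [430.8  148.6    0.19] 10.891138115800388 1.2133732074688641
side 160 [426.   156.6    0.22] 12.694173741741785 2.3625771244630496
scene [523.14 113.11   5.  ]
scene [386.67 236.58   5.  ]
scene [489.81 256.79   5.  ]
side [514.83 108.91   5.  ]
side [410.05  82.32   5.  ]
side [375.85 225.09   5.  ]
side [482.43 253.41   5.  ]
scene [[639, 224], [606, 224], [494, 155], [639, 155]]
[[-437.67  612.93]
 [-337.19  554.29]
 [-335.21   71.24]
 [-880.    385.34]]
side [[191, 140], [133, 224], [0, 224], [0, 140]]
[[1137.92 -200.01]
 [1134.6   265.56]
 [1590.19  414.66]
 [1892.24   50.21]]
```

```bash
cat >> h.py <<'E'
def ray(n,u,v):
    c=camera_params(n);M=np.array(c['cam_to_world']); d=M[:3,:3]@np.array([(u-c['cx'])/c['fx'],-(v-c['cy'])/c['fy'],-1]); return M[:3,3],d/np.linalg.norm(d)
def plane(n,u,v,z): o,d=ray(n,u,v); return o+d*(z-o[2])/d[2]
def plan(p,Rt,N,p0=None,R0=None):
    """constant row (m, deg) repeated N times that takes the tool to p, Rt"""
    s=state(); p0=s['eef_pos'] if p0 is None else p0; R0=R.from_rotvec(s['eef_rot']) if R0 is None else R0
    r=(R0.inv()*Rt).as_rotvec()/N
    S=sum((R0*R.from_rotvec(r*k)).as_matrix() for k in range(N))
    sh=np.linalg.solve(S,np.array(p)-p0)
    print(N,'rows',np.round(sh/1000,4).tolist(),np.round(np.degrees(r),2).tolist(),'| step mm %.1f deg %.1f'%(np.linalg.norm(sh),np.linalg.norm(np.degrees(r))))
    path=[p0]; 
    for k in range(N): path.append(path[-1]+(R0*R.from_rotvec(r*k)).apply(sh))
    return np.array(path)
def orient(yaw,elev_z,flip=1):
    """tool y horizontal = -(cos yaw, sin yaw,0); tool z in the vertical plane of h=(-sin,cos,0), elev_z deg ahead of straight down"""
    n=np.array([np.cos(yaw),np.sin(yaw),0]);h=np.array([-np.sin(yaw),np.cos(yaw),0]);e=np.radians(elev_z)
    z=np.sin(e)*h-np.cos(e)*np.array([0,0,1]);y=-n
    return R.from_matrix(np.stack([np.cross(y,z),y,z],1))
E
python3 - <<'E'
from h import *
np.set_printoptions(precision=1,suppress=True)
for n,c in (('scene',(300,188)),('side',(341,175))):
    im=cv2.imread(f'pics/{n}0.png');hsv=cv2.cvtColor(im,cv2.COLOR_BGR2HSV)
    m=((hsv[...,0]>5)&(hsv[...,0]<28)&(hsv[...,1]>60)).astype(np.uint8)
    k,l=cv2.connectedComponents(m); i=l[c[1],c[0]]; ys,xs=np.nonzero(l==i)
    h=cv2.approxPolyDP(cv2.convexHull(np.stack([xs,ys],1).astype(np.int32)),5,True)[:,0]
    print(n,i,len(ys),h.tolist()); print(np.array([plane(n,u,v,30)[:2] for u,v in h]),np.array([plane(n,u,v,0)[:2] for u,v in h]))
print('mouth', plane('scene',384.7,228.5,152.7),plane('side',318.3,258.5,152.7))
# wrist distance: cylinder slices scaled
x=plane('scene',384.7,228.5,152.7)*.5+plane('side',318.3,258.5,152.7)*.5
yaw=np.radians(12.5); a=np.array([-np.sin(yaw),np.cos(yaw),1])/2**.5
g=x-45*a; print('grip',g, 'mouth',x)
Rt=orient(yaw,45)
pre=g-Rt.as_matrix()[:,2]*100
print('pre',pre); print(plan(pre,Rt,18)[::4])
E
```

```text
scene 148 2907 [[342, 203], [304, 222], [258, 173], [295, 158]]
[[ 396.     1. ]
 [ 564.1   17. ]
 [ 585.3 -315.9]
 [ 409.1 -332.7]] [[ 376.   -26.2]
 [ 549.3   -9.7]
 [ 571.1 -353. ]
 [ 389.5 -370.4]]
side 6 2990 [[368, 156], [356, 219], [310, 211], [327, 150]]
[[ 405.7 -342.4]
 [ 367.7   -9.8]
 [ 541.3    7.2]
 [ 576.4 -322.9]] [[ 410.6 -372.3]
 [ 371.8  -32.9]
 [ 548.9  -15.5]
 [ 584.8 -352.4]]
mouth [431.6 270.6 152.7] [423.8 275.7 152.7]
grip [434.6 242.1 120.9] mouth [427.7 273.2 152.7]
pre [449.9 173.1 191.6]
18 rows [-0.0432, 0.0098, 0.0212] [-1.83, -2.02, -4.43] | step mm 49.1 deg 5.2
[[ 185.8 -570.2  244.4]
 [ 328.2 -458.   171.6]
 [ 433.3 -297.8  133.6]
 [ 485.9 -109.6  132.2]
 [ 477.4   82.9  164.7]]
```

```bash
python3 - <<'E'
from h import *
np.set_printoptions(precision=1,suppress=True)
yaw=np.radians(12.5); Rt=orient(yaw,45); g=np.array([434.6,242.1,120.9])
R0=R.from_rotvec(state()['eef_rot']); D=(R0.inv()*Rt).as_rotvec()
Rm=R0*R.from_rotvec(D*.5); mid=np.array([490,-170,280.])
print(plan(mid,Rm,10)[::3]); print(plan(g-Rt.as_matrix()[:,2]*110,Rt,10,mid,Rm)[::3])
E
```

```text
10 rows [-0.0493, 0.0148, 0.006] [-1.65, -1.82, -3.99] | step mm 51.8 deg 4.7
[[ 185.8 -570.2  244.4]
 [ 306.1 -473.2  232.4]
 [ 403.8 -353.1  239.7]
 [ 473.6 -217.3  266.7]]
10 rows [-0.0227, 0.0088, 0.0259] [-1.65, -1.82, -3.99] | step mm 35.5 deg 4.7
[[ 490.  -170.   280. ]
 [ 501.2  -70.9  242.9]
 [ 493.3   32.1  217.2]
 [ 465.2  133.6  201.8]]
```

```bash
python3 -m inch '[-0.049,0.015,0.006,-1.65,-1.8,-4,1, -0.049,0.015,0.006,-1.65,-1.8,-4,1, -0.049,0.015,0.006,-1.65,-1.8,-4,1, -0.049,0.015,0.006,-1.65,-1.8,-4,1, -0.049,0.015,0.006,-1.65,-1.8,-4,1]' 40
python3 -m inch '[-0.049,0.015,0.006,-1.65,-1.8,-4,1, -0.049,0.015,0.006,-1.65,-1.8,-4,1, -0.049,0.015,0.006,-1.65,-1.8,-4,1, -0.049,0.015,0.006,-1.65,-1.8,-4,1, -0.049,0.015,0.006,-1.65,-1.8,-4,1]'
python3 - <<'E'
from h import *
yaw=np.radians(12.5); Rt=orient(yaw,45); g=np.array([434.6,242.1,120.9])
plan(g-Rt.as_matrix()[:,2]*110,Rt,10); print(state()['q'],state()['eef_pos'])
E
```

```text
clock: 0.72
eef_pos: [373.5, -393.7, 235.2]
eef_rot: [-0.982, 2.833, 0.253]
wrist_force: [0.5, 0.2, -0.8]
grip_width: 85.1
finger_force: 0.0
clock: 1.35
eef_pos: [486.9, -168.3, 279.9]
eef_rot: [-1.395, 2.478, 0.475]
wrist_force: [0.8, -0.2, -1.1]
grip_width: 85.2
finger_force: 0.0
10 rows [-0.0227, 0.0083, 0.0258] [-1.62, -1.83, -3.97] | step mm 35.3 deg 4.7
[-0.24754017 -0.07687057  0.12621655 -0.42853856 -1.79367482 -0.38951624] [ 486.92757595 -168.29648825  279.86863094]
```

```bash
python3 -m inch '[-0.0227,0.0083,0.0258,-1.6,-1.8,-4,1, -0.0227,0.0083,0.0258,-1.6,-1.8,-4,1, -0.0227,0.0083,0.0258,-1.6,-1.8,-4,1, -0.0227,0.0083,0.0258,-1.6,-1.8,-4,1, -0.0227,0.0083,0.0258,-1.6,-1.8,-4,1]'
python3 -m inch '[-0.0227,0.0083,0.0258,-1.6,-1.8,-4,1, -0.0227,0.0083,0.0258,-1.6,-1.8,-4,1, -0.0227,0.0083,0.0258,-1.6,-1.8,-4,1, -0.0227,0.0083,0.0258,-1.6,-1.8,-4,1, -0.0227,0.0083,0.0258,-1.6,-1.8,-4,1, 0,0,0,0,0,0,1]'
python3 - <<'E'
from h import *
np.set_printoptions(precision=4,suppress=True)
c=camera_params('wrist');s=state();snap('wrist','w1'); np.save('pics/w1cam.npy',c['cam_to_world'])
print({k:c[k] for k in c if k!='cam_to_world'},c.keys()); print(c['cam_to_world']);print(s['q'],s['eef_pos'],R.from_rotvec(s['eef_rot']).as_matrix())
E
```

```text
clock: 1.98
eef_pos: [496.2, -2.6, 223.2]
eef_rot: [-1.727, 2.055, 0.658]
wrist_force: [-0.2, -0.5, 0.6]
grip_width: 85.4
finger_force: 0.0
clock: 2.72
eef_pos: [451.0, 165.6, 196.2]
eef_rot: [-1.979, 1.584, 0.809]
wrist_force: [-0.1, -0.6, 0.3]
grip_width: 85.5
finger_force: 0.0
{'fx': 309.70691628693146, 'fy': 309.70691628693146, 'cx': 320.58414441121346, 'cy': 200.08154256036448} dict_keys(['fx', 'fy', 'cx', 'cy', 'cam_to_world'])
[[ -0.976    0.0996   0.1939 484.5444]
 [ -0.2179  -0.4325  -0.8749  18.521 ]
 [ -0.0033  -0.8961   0.4438 229.1431]
 [  0.       0.       0.       1.    ]]
[ 0.1563 -0.1792 -0.1361 -0.7792 -1.6444  0.017 ] [450.978  165.6429 196.1943] [[ 0.1573 -0.9759 -0.1515]
 [-0.6945 -0.2184  0.6856]
 [-0.7021 -0.0026 -0.7121]]
```

View pics/w1.png

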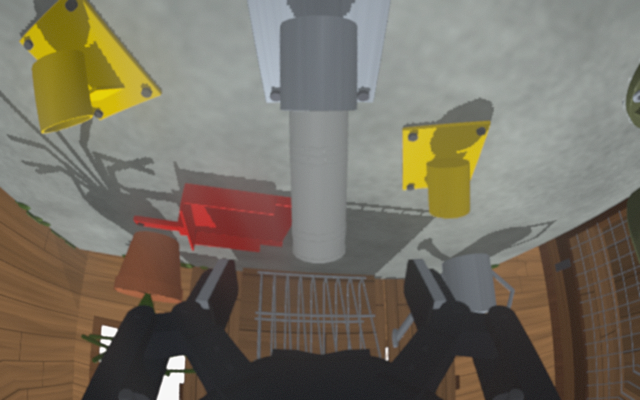

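The wrist view shows the shaker centred at about column 319, its mouth end near row 257 and the socket rim near row 110, with both fingers clear on either side. Now I fit the tube axis from this close depth.

```bash
python3 - <<'E'
from h import *
from scipy.optimize import least_squares
np.set_printoptions(precision=2,suppress=True)
d=np.load('pics/w1.npy');M=np.load('pics/w1cam.npy');c=camera_params('wrist');s=state()
v,u=np.mgrid[0:400,0:640]; a=(u-c['cx'])/c['fx'];b=(v-c['cy'])/c['fy'];r=np.hypot(a,b)+1e-9;k=np.tan(r)/r*d
P=(np.stack([a*k,-b*k,-d,np.ones_like(d)],-1)@M.T)[...,:3]
q=P[120:250,296:343].reshape(-1,3)
print(P[115:262:12,319])
q=q[(q[:,2]>60)&(np.linalg.norm(q-np.median(q,0),axis=1)<80)]
def ax(p): return np.array([-np.sin(p[2])*np.cos(p[3]),np.cos(p[2])*np.cos(p[3]),np.sin(p[3])])
def f(p): return np.linalg.norm(np.cross(q-np.array([p[0],240,p[1]]),ax(p)),axis=1)-22
S=least_squares(f,[432,120,.22,.78],loss='soft_l1',f_scale=1);p=S.x;print(len(q),p,np.degrees(p[2:]),np.median(abs(f(p))))
A=ax(p);c0=np.array([p[0],240,p[1]])
# mouth: last surface along centre column
T=(P[200:275,312:327].reshape(-1,3)-c0)@A; D=np.linalg.norm(np.cross(P[200:275,312:327].reshape(-1,3)-c0,A),axis=1)
t=np.sort(T[abs(D-22)<3]);print('mouth t',t[-5:]); m=c0+t[-3]*A;g=m-45*A;print('mouth',m,'grip',g)
R0=R.from_rotvec(s['eef_rot']);print('grip in tool mm',R0.inv().apply(g-s['eef_pos']),'axis in tool',R0.inv().apply(A))
E
```

```text
[[451.88 171.83  87.58]
 [450.75 176.8   93.98]
 [449.38 182.89  99.49]
 [448.04 188.85 105.23]
 [446.76 194.51 111.33]
 [445.35 200.82 117.17]
 [443.74 208.02 122.73]
 [442.4  214.02 129.23]
 [440.92 220.62 135.68]
 [439.61 226.44 142.74]
 [438.11 233.11 149.72]
 [436.29 241.32 156.54]
 [434.74 248.24 164.2 ]]
6087 [437.23 124.61   0.22   0.77] [12.81 44.04] 0.3979840278383122
mouth t [36.5  36.6  36.63 36.65 36.81]
mouth [431.4  265.67 150.07] grip [438.57 234.13 118.79]
grip in tool mm [  4.17  -2.13 105.  ] axis in tool [-1.    0.    0.01]
```

```bash
python3 -m inch '[0.004,-0.002,0.028,0,0,0,1, 0,0,0.028,0,0,0,1, 0,0,0.028,0,0,0,1, 0,0,0.024,0,0,0,1, 0,0,0,0,0,0,1, 0,0,0,0,0,0,0.35, 0,0,0,0,0,0,0.35, 0,0,0,0,0,0,0.35]' 40
python3 -m inch '[0,0,0,0,0,0,0.35, 0,0,0,0,0,0,0.3, 0,0,0,0,0,0,0.3, 0,0,0,0,0,0,0.3]' 40
```

```text
clock: 3.78
eef_pos: [439.1, 235.6, 118.1]
eef_rot: [-1.977, 1.585, 0.804]
wrist_force: [-0.4, -0.1, 1.7]
grip_width: 43.5
finger_force: 40.3
clock: 4.28
eef_pos: [438.9, 236.1, 117.7]
eef_rot: [-1.977, 1.585, 0.805]
wrist_force: [0.6, -0.7, 3.5]
grip_width: 43.2
finger_force: 40.3
```

```bash
python3 -m inch '[-0.008,0,0,0,0,0,0.3, -0.014,0,0,0,0,0,0.3, -0.016,0,0,0,0,0,0.3, -0.016,0,0,0,0,0,0.3, -0.016,0,0,0,0,0,0.3, -0.016,0,0,0,0,0,0.3, -0.014,0,0,0,0,0,0.3, -0.008,0,0,0,0,0,0.3]' 45
python3 - <<'E'
from h import *
np.set_printoptions(precision=1,suppress=True)
snap('wrist','w2')
def pose(M,yawd,e):
    y=np.radians(yawd);e_=np.radians(e);A=np.array([-np.sin(y)*np.cos(e_),np.cos(y)*np.cos(e_),np.sin(e_)]);Rt=orient(y,e)
    return np.array(M)-45*A+5*Rt.as_matrix()[:,2],Rt
s=state();print(s['eef_pos'],s['wrist_force'],s['grip_width'])
p1,R1=pose([470,30,270],9,32); p2,R2=pose([485,-285,130],6,8)
print(plan(p1,R1,8)[::2]); print(plan(p2,R2,10,p1,R1)[::2])
E
```

```text
clock: 5.28
eef_pos: [421.4, 311.9, 193.8]
eef_rot: [-1.978, 1.584, 0.806]
wrist_force: [0.4, -0.5, -1.9]
grip_width: 42.9
finger_force: 45.7
[421.5 312.2 194.4] [0.7 0.1 0.1] 43.09885294356225
8 rows [0.0275, 0.0009, -0.03] [0.24, 1.57, 0.37] | step mm 40.8 deg 1.6
[[421.5 312.2 194.4]
 [437.  232.4 199.6]
 [451.2 152.7 209.3]
 [464.   73.5 223.4]
 [475.6  -5.1 241.9]]
10 rows [0.0348, 0.0029, -0.0002] [0.1, 2.4, 0.28] | step mm 34.9 deg 2.4
[[ 475.6   -5.1  241.9]
 [ 479.1  -65.2  206.6]
 [ 482.3 -128.   176.5]
 [ 485.2 -193.2  151.7]
 [ 487.7 -260.2  132.4]
 [ 489.6 -328.6  118.8]]
```

View pics/w2.png

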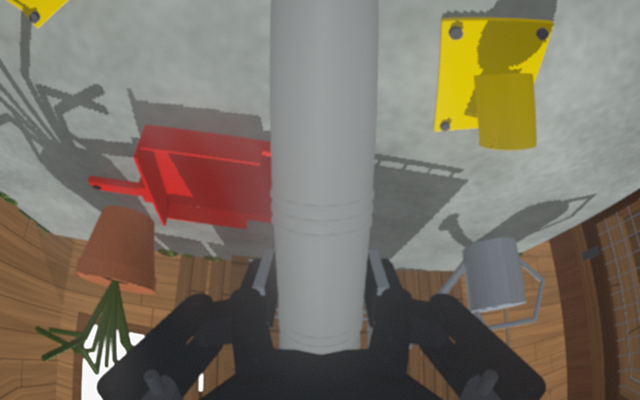

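The wrist view shows the shaker firmly between the pads (columns 272–378) and clear of the socket. I raise it first so its bottom clears the socket on the way back.

```bash
python3 -m inch '[-0.02,0,-0.02,0,0,0,0.3, -0.02,0,-0.02,0,0,0,0.3, 0.01,0.0008,-0.03,0.2,1,0.35,0.3, 0.023,0.0008,-0.032,0.2,1,0.35,0.3, 0.025,0.0008,-0.031,0.2,1,0.35,0.3, 0.0275,0.0008,-0.028,0.2,1,0.35,0.3, 0.0275,0.0008,-0.026,0.2,1,0.35,0.3, 0.0275,0.0008,-0.024,0.2,1,0.35,0.3]'
python3 - <<'E'
from h import *
np.set_printoptions(precision=1,suppress=True)
def pose(M,yawd,e):
    y=np.radians(yawd);e_=np.radians(e);A=np.array([-np.sin(y)*np.cos(e_),np.cos(y)*np.cos(e_),np.sin(e_)]);Rt=orient(y,e)
    return np.array(M)-45*A+5*Rt.as_matrix()[:,2],Rt
p2,R2=pose([485,-285,125],6,6)
print(plan(p2,R2,14)[::2])
E
```

```text
clock: 6.32
eef_pos: [460.3, 93.8, 282.7]
eef_rot: [-2.01, 1.688, 0.707]
wrist_force: [-0.4, 0.4, -2.4]
grip_width: 43.0
finger_force: 45.9
14 rows [0.0329, 0.0021, -0.001] [0.13, 2.32, 0.26] | step mm 33.0 deg 2.3
[[ 460.3   93.8  282.7]
 [ 465.2   40.3  244.5]
 [ 470.   -16.1  210.7]
 [ 474.6  -75.2  181.6]
 [ 478.9 -136.4  157.4]
 [ 482.9 -199.3  138.2]
 [ 486.5 -263.7  124.1]
 [ 489.6 -329.   115.3]]
```

```bash
python3 -m inch '[0.033,0.002,-0.001,0.13,2.3,0.26,0.3, 0.033,0.002,-0.001,0.13,2.3,0.26,0.3, 0.033,0.002,-0.001,0.13,2.3,0.26,0.3, 0.033,0.002,-0.001,0.13,2.3,0.26,0.3, 0.033,0.002,-0.001,0.13,2.3,0.26,0.3, 0.033,0.002,-0.001,0.13,2.3,0.26,0.3, 0.033,0.002,-0.001,0.13,2.3,0.26,0.3]'
python3 -m inch '[0.033,0.002,-0.001,0.13,2.3,0.26,0.3, 0.033,0.002,-0.001,0.13,2.3,0.26,0.3, 0.033,0.002,-0.001,0.13,2.3,0.26,0.3, 0.033,0.002,-0.001,0.13,2.3,0.26,0.3, 0.033,0.002,-0.001,0.13,2.3,0.26,0.3, 0.033,0.002,-0.001,0.13,2.3,0.26,0.3, 0.028,0.002,-0.001,0.13,2.3,0.26,0.3, 0,0,0,0,0,0,0.3]'
python3 - <<'E'
from h import *
np.set_printoptions(precision=2,suppress=True)
s=state();m=R.from_rotvec(s['eef_rot']).as_matrix();print(s['q'],'mouth',s['eef_pos']-m[:,0]*45-m[:,2]*5,'axis',-m[:,0],m)
snap('wrist','w3');p,d=snap('scene','s3'); cv2.imwrite('pics/s3c.png',cv2.resize(p[130:260,190:390,::-1],(800,520)))
E
```

```text
clock: 7.2
eef_pos: [477.6, -105.2, 167.2]
eef_rot: [-2.158, 1.876, 0.434]
wrist_force: [0.7, -0.1, -1.5]
grip_width: 43.2
finger_force: 45.9
clock: 8.2
eef_pos: [490.5, -324.1, 113.2]
eef_rot: [-2.279, 2.051, 0.126]
wrist_force: [-0.2, -0.7, -1.9]
grip_width: 42.9
finger_force: 45.9
[-0.3   0.1  -0.06 -0.1  -1.46  0.42] mouth [ 485.86 -280.14  123.11] axis [-0.1   0.99  0.11] [[ 0.1  -0.99 -0.01]
 [-0.99 -0.1   0.11]
 [-0.11  0.   -0.99]]
```

View pics/s3c.png

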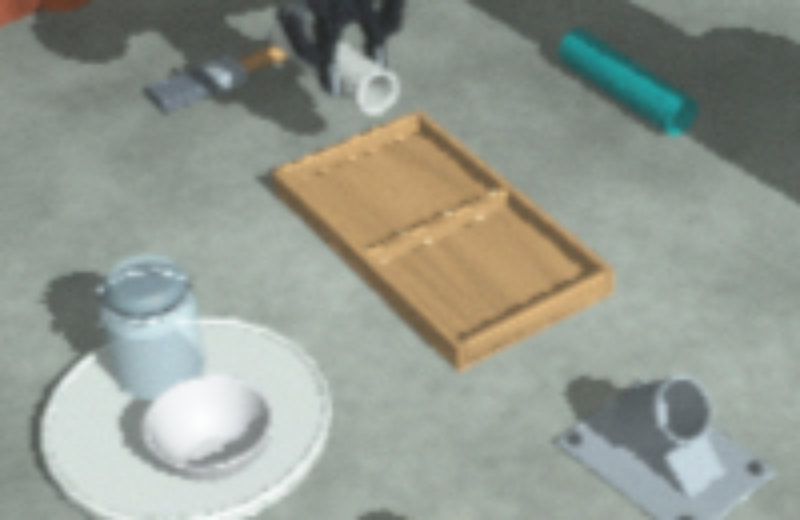

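The crop shows the tray empty with rim corners at (422,115), (275,172), (612,272) and (460,345). The mouth is at (375,92), still above level. I fix the tray position from these rim corners.

```bash
python3 - <<'E'
from h import *
np.set_printoptions(precision=1,suppress=True)
C=np.array([plane('scene',190+u/4,130+v/4,30) for u,v in ((422,115),(275,172),(612,270),(460,345))]);print(C,C.mean(0))
print('bar',[plane('scene',190+u/4,130+v/4,28) for u,v in ((498,195),(372,252))])
print('mouth by cam',plane('scene',190+377/4,130+92/4,123))
E
```

```text
[[ 409.9 -327.    30. ]
 [ 582.7 -314.4   30. ]
 [ 375.9  -22.6   30. ]
 [ 547.    -6.2   30. ]] [ 478.9 -167.5   30. ]
bar [array([ 408.7, -173.9,   28. ]), array([ 554.8, -159. ,   28. ])]
mouth by cam [ 489.9 -265.7  123. ]
```

```bash
cat > look.py <<'E'
from h import *
import sys
p,d=snap('scene',sys.argv[1]);cv2.imwrite('pics/'+sys.argv[1]+'c.png',cv2.resize(p[130:260,190:390,::-1],(800,520)))
a=cv2.imread('pics/scene0.png') if 0 else cv2.imread('pics/s3.png')
poly=np.array([[295,158],[258,174],[305,220],[344,202]],np.int32)
m=np.zeros((400,640),np.uint8);cv2.fillPoly(m,[poly],1)
hsv=cv2.cvtColor(p,cv2.COLOR_RGB2HSV)
g=((hsv[...,0]>26)&(hsv[...,0]<60)&(hsv[...,1]>60)).astype(np.uint8)
g[:,:200]=0;g[:,420:]=0;g[:130]=0;g[260:]=0
k,l,st,ce=cv2.connectedComponentsWithStats(g)
for i in range(1,k):
    if st[i,4]>4: print('area',st[i,4],'px',np.round(ce[i],1),'at z18',np.round(plane('scene',*ce[i],18),0),'tray' if m[int(ce[i][1]),int(ce[i][0])] else '')
s=state();M=R.from_rotvec(s['eef_rot']).as_matrix();print(s['clock'],'mouth',np.round(s['eef_pos']-M[:,0]*45-M[:,2]*5),'elev',round(np.degrees(np.arcsin(-M[2,0])),1),s['grip_width'])
E
python3 -m inch '[0,0,0,0,3.6,0,0.3, 0,0,0,0,3.6,0,0.3, 0,0,0,0,3.6,0,0.3, 0,0,0,0,3.6,0,0.3, 0,0,0,0,0,0,0.3]'
python3 look.py s4
python3 -m inch '[0.006,0,0,0,0,0,0.3, -0.006,0,0,0,0,0,0.3, 0.006,0,0,0,0,0,0.3, -0.006,0,0,0,0,0,0.3]'
python3 look.py s5
```

```text
clock: 8.93
eef_pos: [491.0, -321.7, 114.2]
eef_rot: [2.266, -2.032, 0.16]
wrist_force: [0.3, 0.1, -1.9]
grip_width: 42.9
finger_force: 45.9
area 221 px [415.3 146.1] at z18 [-103. -162.   18.] 
area 321 px [410.  177.4] at z18 [67. -1. 18.] 
area 7 px [416.9 230.4] at z18 [244. 237.  18.] 
area 97 px [413.3 249.6] at z18 [314. 298.  18.] 
8.975 mouth [ 486. -277.  113.] elev -8.0 43.10667172428349
clock: 9.48
eef_pos: [491.0, -323.6, 114.2]
eef_rot: [2.262, -2.036, 0.161]
wrist_force: [-0.5, -0.5, -2.1]
grip_width: 43.2
finger_force: 46.0
area 228 px [415.  146.1] at z18 [-102. -162.   18.] 
area 299 px [410.5 178.2] at z18 [69.  4. 18.] 
area 6 px [416.7 230.2] at z18 [244. 236.  18.] 
area 86 px [412.9 249.2] at z18 [313. 295.  18.] 
9.525 mouth [ 486. -278.  113.] elev -8.1 43.26634988957625
```

```bash
sed -i 's/g\[:,420:\]=0/g[:,395:]=0/' look.py
python3 -m inch '[0.008,0,0,0,0.5,0,0.3, -0.008,0,0,0,0.5,0,0.3, 0.008,0,0,0,0,0,0.3, -0.008,0,0,0,0,0,0.3, 0.008,0,0,0,0,0,0.3, -0.008,0,0,0,0,0,0.3]'
python3 look.py s6
python3 -m inch '[0.008,0,0,0,0,0,0.3, -0.008,0,0,0,0,0,0.3, 0.008,0,0,0,0,0,0.3, -0.008,0,0,0,0,0,0.3]'
python3 look.py s7
```

```text
clock: 10.28
eef_pos: [491.1, -323.6, 114.3]
eef_rot: [2.253, -2.027, 0.18]
wrist_force: [0.2, 0.4, -1.8]
grip_width: 42.9
finger_force: 46.0
10.325 mouth [ 486. -278.  112.] elev -9.1 43.11562006090868
clock: 10.82
eef_pos: [491.0, -323.6, 114.2]
eef_rot: [2.253, -2.027, 0.18]
wrist_force: [-0.2, -0.1, -1.3]
grip_width: 42.9
finger_force: 46.0
10.875 mouth [ 486. -278.  112.] elev -9.1 43.31167804157615
```

View pics/s7c.png

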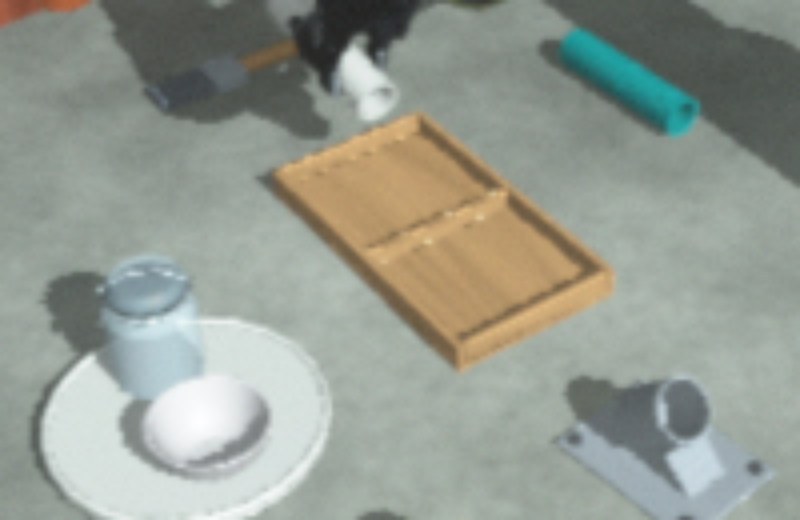

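The tray is still empty and the mouth is at (375,95). I tip slightly more and shake a little harder in short bursts.

```bash
for i in 0 ; do
python3 -m inch '[0.012,0,0,0,1,0,0.3, -0.012,0,0,0,1,0,0.3, 0.012,0,0,0,0,0,0.3, -0.012,0,0,0,0,0,0.3]' | head -1; done
python3 look.py s8
python3 -m inch '[0.012,0,0,0,0,0,0.3, -0.012,0,0,0,0,0,0.3, 0.012,0,0,0,0,0,0.3, -0.012,0,0,0,0,0,0.3]'|head -1
python3 look.py s9
```

```text
clock: 11.38
area 8 px [305.2 131.5] at z18 [ 259. -510.   18.] 
11.425 mouth [ 486. -278.  110.] elev -11.1 43.1747670205994
clock: 11.92
area 6 px [305.3 131.3] at z18 [ 258. -511.   18.] 
11.975 mouth [ 486. -278.  110.] elev -11.1 42.95335829310775
```

```bash
cat >> look.py <<'E'
df=(np.abs(cv2.imread('pics/'+sys.argv[1]+'.png').astype(int)-a).max(2)>30)&(m>0)
k,l,st,ce=cv2.connectedComponentsWithStats(df.astype(np.uint8))
for i in range(1,k):
    if st[i,4]>6: print('diff',st[i,4],np.round(ce[i],1),np.round(plane('scene',*ce[i],18),0))
E
python3 -m inch '[0.012,0,0,0,0.8,0,0.3, -0.012,0,0,0,0.7,0,0.3, 0.012,0,0,0,0,0,0.3, -0.012,0,0,0,0,0,0.3]'|head -1
python3 look.py s10
python3 -m inch '[0.012,0,0,0,0,0,0.3, -0.012,0,0,0,0,0,0.3, 0.012,0,0,0,0,0,0.3, -0.012,0,0,0,0,0,0.3]'|head -1
python3 look.py s11
```

```text
clock: 12.48
area 14 px [308.1 132.7] at z18 [ 253. -494.   18.] 
12.525 mouth [ 486. -278.  108.] elev -12.6 43.254844204206044
clock: 13.02
area 13 px [307.7 132.5] at z18 [ 253. -497.   18.] 
13.075 mouth [ 486. -278.  108.] elev -12.6 43.326801806751355
```

```bash

python3 -m inch '[0.013,0,0,0,0.5,0,0.3, -0.013,0,0,0,0.5,0,0.3, 0.013,0,0,0,0.5,0,0.3, -0.013,0,0,0,0,0,0.3]'|head -1
python3 look.py s12
python3 -m inch '[0.013,0,0,0,0,0,0.3, -0.013,0,0,0,0,0,0.3, 0.013,0,0,0,0,0,0.3, -0.013,0,0,0,0,0,0.3]'|head -1
python3 look.py s13
```

```text
clock: 13.58
area 29 px [310.5 132.9] at z18 [ 244. -487.   18.] 
area 28 px [283.5 156.5] at z18 [ 438. -382.   18.] 
13.625 mouth [ 486. -278.  107.] elev -14.1 43.063055806801955
clock: 14.12
area 28 px [310.  132.5] at z18 [ 244. -491.   18.] 
area 25 px [283.3 156.1] at z18 [ 438. -385.   18.] 
area 18 px [288.5 174.8] at z18 [ 479. -259.   18.] tray
14.175 mouth [ 486. -278.  107.] elev -14.1 42.97968387541292
diff 43 [287.7 175. ] [ 482. -260.   18.]
```

```bash

python3 -m inch '[0.008,-0.017,0,0,-0.5,0,0.3, -0.008,-0.017,0,0,-0.5,0,0.3]'|head -1
python3 look.py s14
python3 -m inch '[0.011,0,0,0,0,0,0.3, -0.011,0,0,0,0,0,0.3]'|head -1
python3 look.py s15
```

```text
clock: 14.42
area 41 px [299.7 133.6] at z18 [ 290. -507.   18.] 
area 20 px [288.7 174.8] at z18 [ 479. -258.   18.] tray
area 23 px [279.7 181.5] at z18 [ 529. -238.   18.] tray
14.475 mouth [ 522. -274.  108.] elev -13.1 43.51577342939986
diff 45 [287.9 174.9] [ 482. -260.   18.]
diff 39 [278.8 181.6] [ 532. -239.   18.]
clock: 14.72
area 38 px [299.4 132.9] at z18 [ 289. -513.   18.] 
area 18 px [288.5 174.8] at z18 [ 479. -259.   18.] tray
area 23 px [279.9 181.5] at z18 [ 528. -238.   18.] tray
14.775 mouth [ 520. -274.  108.] elev -13.1 43.11328158610869
diff 45 [287.9 174.9] [ 482. -260.   18.]
diff 42 [278.9 181.7] [ 533. -239.   18.]
```

```bash

python3 -m inch '[0.002,0.022,0,0,0,0,0.3, -0.002,0.022,0,0,0,0,0.3, 0.002,0.022,0,0,0,0,0.3, -0.002,0.009,0,0,0,0,0.3]'|head -1
python3 look.py s16
python3 -m inch '[0.012,0,0,0,0.5,0,0.3, -0.012,0,0,0,0.5,0,0.3]'|head -1
python3 look.py s17
```

```text
clock: 15.28
area 6 px [319.5 131.5] at z18 [ 202. -477.   18.] 
area 5 px [292.2 151.2] at z18 [ 387. -398.   18.] 
area 18 px [288.5 174.8] at z18 [ 479. -259.   18.] tray
area 23 px [279.7 181.5] at z18 [ 529. -238.   18.] tray
15.325 mouth [ 444. -283.  108.] elev -13.1 43.27896471739359
diff 46 [287.8 174.8] [ 482. -260.   18.]
diff 43 [278.8 181.7] [ 532. -239.   18.]
clock: 15.58
area 9 px [320.2 131.9] at z18 [ 201. -473.   18.] 
area 19 px [288.6 174.9] at z18 [ 479. -258.   18.] tray
area 24 px [279.8 181.5] at z18 [ 529. -238.   18.] tray
15.625 mouth [ 446. -282.  107.] elev -14.1 43.216921687334285
diff 46 [287.8 174.8] [ 482. -260.   18.]
diff 42 [278.9 181.7] [ 533. -239.   18.]
```

```bash

python3 -m inch '[0.013,0,0,0,0,0,0.3, -0.013,0,0,0,0,0,0.3]'|head -1
python3 look.py s18 | grep -v diff
python3 -m inch '[0.013,0,0,0,0,0,0.3, -0.013,0,0,0,0,0,0.3]'|head -1
python3 look.py s19
```

```text
clock: 15.88
area 12 px [320.8 132.3] at z18 [ 200. -468.   18.] 
area 12 px [291.7 151.7] at z18 [ 391. -396.   18.] 
area 20 px [288.7 174.8] at z18 [ 479. -258.   18.] tray
area 24 px [279.8 181.5] at z18 [ 529. -238.   18.] tray
15.925 mouth [ 445. -282.  107.] elev -14.1 43.13741549841247
clock: 16.18
area 7 px [320.3 131.3] at z18 [ 198. -477.   18.] 
area 21 px [295.5 166.9] at z18 [ 429. -292.   18.] tray
area 19 px [288.6 174.7] at z18 [ 479. -259.   18.] tray
area 23 px [279.7 181.5] at z18 [ 529. -238.   18.] tray
16.225 mouth [ 445. -282.  107.] elev -14.1 43.260142573746734
diff 86 [289.8 171.7] [ 465. -274.   18.]
diff 42 [278.9 181.7] [ 533. -239.   18.]
```

```bash

python3 -m inch '[0,0,0,0,-7,0,0.3, 0,0,0,0,-7,0,0.3, 0,0,0,0,-6,0,0.3, 0,0,0,0,0,0,0.3]'
python3 look.py s20
python3 - <<'E'
from h import *
def pose(M,yawd,e):
    y=np.radians(yawd);e_=np.radians(e);A=np.array([-np.sin(y)*np.cos(e_),np.cos(y)*np.cos(e_),np.sin(e_)]);Rt=orient(y,e)
    return np.array(M)-45*A+5*Rt.as_matrix()[:,2],Rt
p,Rt=pose([425,-118,118],6,6); print(plan(p,Rt,7)[-1])
E
```

```text
clock: 16.73
eef_pos: [450.4, -328.8, 113.2]
eef_rot: [-2.28, 2.055, 0.118]
wrist_force: [-0.3, 1.3, -0.3]
grip_width: 43.3
finger_force: 46.1
area 12 px [291.  148.8] at z18 [ 383. -417.   18.] 
area 20 px [301.4 172.4] at z18 [ 427. -247.   18.] tray
area 19 px [288.6 174.9] at z18 [ 479. -258.   18.] tray
area 22 px [279.7 181.6] at z18 [ 529. -238.   18.] tray
16.775 mouth [ 446. -284.  123.] elev 5.9 42.912567783270475
diff 42 [300.8 172.5] [ 429. -247.   18.]
diff 45 [287.9 174.9] [ 482. -260.   18.]
diff 43 [278.7 181.8] [ 533. -238.   18.]
7 rows [-0.0237, 0.0004, 0.0031] [0.0, -0.02, 0.0] | step mm 24.0 deg 0.0
[ 429.62338205 -161.98854179  108.32360968]
```

Three cubes are in compartment B. I move over compartment A.

```bash

python3 -m inch '[-0.015,0,0.002,0,0,0,0.3, -0.028,0,0.003,0,0,0,0.3, -0.028,0,0.003,0,0,0,0.3, -0.028,0,0.003,0,0,0,0.3, -0.028,0,0.003,0,0,0,0.3, -0.022,0,0.003,0,0,0,0.3, -0.012,0,0.002,0,0,0,0.3, -0.005,0,0,0,0,0,0.3]'|head -2
python3 -m inch '[0,0,0,0,5,0,0.3, 0,0,0,0,5,0,0.3, 0,0,0,0,5,0,0.3, 0,0,0,0,4,0,0.3, 0.01,0,0,0,0,0,0.3, -0.01,0,0,0,0,0,0.3]'|head -2
python3 look.py s21
```

```text
clock: 17.77
eef_pos: [432.3, -160.6, 111.6]
clock: 18.52
eef_pos: [432.6, -162.1, 112.0]
area 378 px [377.2 136.2] at z18 [  -6. -311.   18.] 
area 21 px [301.3 172.2] at z18 [ 426. -248.   18.] tray
area 21 px [288.8 175. ] at z18 [ 479. -257.   18.] tray
area 24 px [279.8 181.5] at z18 [ 529. -238.   18.] tray
18.575 mouth [ 428. -116.  106.] elev -13.0 43.212109917910716
diff 447 [291.7 170. ] [ 453. -281.   18.]
diff 20 [313.3 175.2] [ 395. -207.   18.]
diff 40 [278.8 181.8] [ 533. -238.   18.]
```

```bash
sed -i 's/st\[i,4\]>6/0/' look.py
python3 -m inch '[0.013,0,0,0,0.5,0,0.3, -0.013,0,0,0,0.5,0,0.3, 0.013,0,0,0,0,0,0.3, -0.013,0,0,0,0,0,0.3]'|head -1
python3 look.py s22
python3 -m inch '[0.013,0,0,0,0,0,0.3, -0.013,0,0,0,0,0,0.3]'|head -1
python3 look.py s23
```

```text
clock: 19.08
area 449 px [378.2 136.9] at z18 [  -7. -304.   18.] 
area 20 px [301.2 172.5] at z18 [ 428. -247.   18.] tray
area 14 px [317.5 173. ] at z18 [ 373. -211.   18.] 
area 22 px [288.8 174.7] at z18 [ 478. -259.   18.] tray
area 23 px [279.7 181.5] at z18 [ 529. -238.   18.] tray
19.125 mouth [ 428. -117.  105.] elev -14.1 43.17398958878623
clock: 19.38
area 457 px [378.2 136.9] at z18 [  -6. -304.   18.] 
area 21 px [301.5 172.3] at z18 [ 426. -247.   18.] tray
area 20 px [288.8 174.8] at z18 [ 478. -258.   18.] tray
area 22 px [279.8 181.3] at z18 [ 528. -239.   18.] tray
area 24 px [319.6 192.7] at z18 [ 429. -102.   18.] tray
19.425 mouth [ 428. -116.  105.] elev -14.1 42.97789548470096
```

```bash

python3 -m inch '[0.006,-0.025,0,0,0,0,0.3, -0.006,-0.025,0,0,0,0,0.3]'|head -1
python3 look.py s24
python3 -m inch '[0.013,0,0,0,0,0,0.3, -0.013,0,0,0,0,0,0.3, 0.013,0,0,0,0,0,0.3, -0.013,0,0,0,0,0,0.3]'|head -1
python3 look.py s25
```

```text
clock: 19.68
area 736 px [365.7 138.6] at z18 [  51. -321.   18.] 
area 19 px [288.9 174.6] at z18 [ 477. -259.   18.] tray
area 26 px [280.  181.5] at z18 [ 528. -238.   18.] tray
area 24 px [320.3 194. ] at z18 [431. -94.  18.] tray
19.725 mouth [ 480. -111.  105.] elev -14.1 42.84859447989269
clock: 20.23
area 730 px [365.9 138.5] at z18 [  50. -321.   18.] 
area 19 px [288.8 174.8] at z18 [ 478. -258.   18.] tray
area 26 px [280.  181.5] at z18 [ 528. -238.   18.] tray
area 25 px [320.3 194.2] at z18 [431. -93.  18.] tray
area 25 px [308. 197.] at z18 [ 480. -102.   18.] tray
20.275 mouth [ 477. -111.  105.] elev -14.1 43.394451850922636
```

Fifth cube at (480,-102). Next I move to x≈525 for the last one.

```bash

python3 -m inch '[0.006,-0.025,0,0,0,0,0.3, -0.006,-0.022,0,0,0,0,0.3, 0.013,0,0,0,0.5,0,0.3, -0.013,0,0,0,0.5,0,0.3, 0.013,0,0,0,0,0,0.3, -0.013,0,0,0,0,0,0.3]'|head -1
python3 look.py s26
python3 -m inch '[0.013,0,0,0,0.5,0,0.3, -0.013,0,0,0,0.5,0,0.3, 0.013,0,0,0,0,0,0.3, -0.013,0,0,0,0,0,0.3]'|head -1
python3 look.py s27
```

```text
clock: 21.02
area 47 px [322.1 131.9] at z18 [ 193. -468.   18.] 
area 1148 px [355.7 141.7] at z18 [ 106. -322.   18.] 
area 25 px [301.2 172.1] at z18 [ 427. -249.   18.] tray
area 24 px [280.1 181.5] at z18 [ 528. -237.   18.] tray
area 27 px [320.4 194.2] at z18 [431. -93.  18.] tray
area 23 px [299.1 202.8] at z18 [524. -90.  18.] tray
area 28 px [310.5 202.6] at z18 [487. -70.  18.] tray
21.075 mouth [ 524. -106.  104.] elev -15.1 42.80331278084561
clock: 21.58
area 76 px [323.5 132.6] at z18 [ 191. -459.   18.] 
area 1243 px [357.6 142.6] at z18 [ 103. -312.   18.] 
area 26 px [301.3 172.3] at z18 [ 427. -248.   18.] tray
area 25 px [280.2 181.3] at z18 [ 527. -238.   18.] tray
area 25 px [320.1 194. ] at z18 [431. -94.  18.] tray
area 27 px [310.6 202.6] at z18 [487. -70.  18.] tray
area 27 px [299.2 204.3] at z18 [528. -83.  18.] tray
21.625 mouth [ 524. -106.  103.] elev -16.1 42.76433380066024
```

```bash
python3 - <<'E'
from h import *
y=np.radians(6);e_=np.radians(-62);A=np.array([-np.sin(y)*np.cos(e_),np.cos(y)*np.cos(e_),np.sin(e_)]);Rt=orient(y,-62)
p=np.array([479,-150,150])-45*A+5*Rt.as_matrix()[:,2]
print(plan(p,Rt,8))
E
```

```text
8 rows [0.0078, 0.0062, -0.0064] [-0.01, 5.74, 0.0] | step mm 11.9 deg 5.7
[[ 528.78469529 -150.49185563  110.90357919]
 [ 523.24039442 -156.87453134  119.24731592]
 [ 517.60501643 -162.39758473  128.1261762 ]
 [ 511.87356489 -167.01208181  137.45101636]
 [ 506.04200692 -170.67820054  147.12821993]
 [ 500.10731359 -173.36563027  157.06063657]
 [ 494.06749036 -175.05387572  167.1485564 ]
 [ 487.921597   -175.73246252  177.29070995]
 [ 481.66975712 -175.40104225  187.38528386]]
```

```bash

python3 -m inch '[0.008,0.006,-0.0065,0,5.7,0,0.3, 0.008,0.006,-0.0065,0,5.7,0,0.3, 0.008,0.006,-0.0065,0,5.7,0,0.3, 0.008,0.006,-0.0065,0,5.7,0,0.3, 0.008,0.006,-0.0065,0,5.7,0,0.3, 0.008,0.006,-0.0065,0,5.7,0,0.3, 0.008,0.006,-0.0065,0,5.7,0,0.3, 0.008,0.006,-0.0065,0,5.7,0,0.3]'
python3 -m inch '[0,0,0,0,0,0,0.3, 0.01,0,0,0,0,0,0.3, -0.01,0,0,0,0,0,0.3, 0.01,0,0,0,0,0,0.3, -0.01,0,0,0,0,0,0.3, 0,0,0,0,0,0,0.3, 0,0,0,0,0,0,0.3, 0,0,0,0,0,0,0.3]'
python3 look.py s28; python3 - <<'E'
from h import *
p,d=snap('side','t28'); a=cv2.imread('pics/s28c.png')[:,:560]
b=cv2.resize(p[130:240,260:400,::-1],(560,440)); o=np.vstack([cv2.resize(a,(560,520))]); 
cv2.imwrite('pics/fin.png',np.hstack([cv2.resize(a,(400,370)),cv2.resize(b,(400,370))]))
E
```

```text
clock: 22.62
eef_pos: [483.4, -176.5, 189.4]
eef_rot: [1.658, -1.49, 0.995]
wrist_force: [0.5, -0.5, -1.9]
grip_width: 43.2
finger_force: 46.3
clock: 23.62
eef_pos: [483.4, -176.8, 189.0]
eef_rot: [1.66, -1.492, 0.992]
wrist_force: [-0.2, -0.5, -0.4]
grip_width: 43.1
finger_force: 46.3
area 1326 px [364.9 159.3] at z18 [ 150. -192.   18.] 
area 21 px [301.4 172.5] at z18 [ 427. -246.   18.] tray
area 19 px [288.6 174.8] at z18 [ 479. -258.   18.] tray
area 20 px [279.9 181.1] at z18 [ 527. -240.   18.] tray
area 71 px [391.1 188.7] at z18 [178.  17.  18.] 
area 25 px [320.2 194. ] at z18 [431. -94.  18.] tray
area 27 px [310.6 202.6] at z18 [487. -70.  18.] tray
area 26 px [299.1 204.3] at z18 [528. -83.  18.] tray
23.675 mouth [ 481. -151.  152.] elev -61.7 43.32967170211069
```

View pics/fin.png

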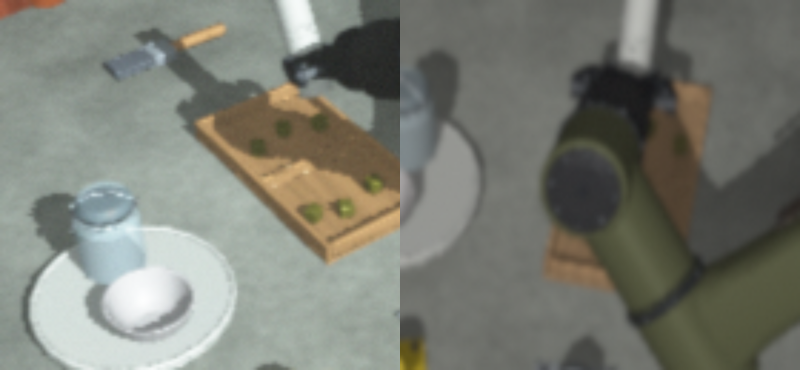

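The picture shows three cubes in each compartment, far ones at about (258,146), (283,128), (319,122) and near ones at (312,212), (345,207), (374,183). The shaker is held mouth down above the tray.

```bash
python3 -c "
from station import *
print(close_job())"
```

```text
the job is handed in; nothing more can be done
None
```

I handed the job in at about 24 s: all six cubes are out and scattered, three in each compartment. The empty shaker is still gripped about 150 mm above the tray, mouth about 62° below level, and the bystanders were not touched.

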